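Lock the indexing table of a drilling fixture

TASK

Lock the indexing table: push its round plate around by an upright stud until one of the two rim slots faces the lock bar, then push the lock bar by its upright tab along the guide until it is fully home in the slot. Only push the bar, never lift it, and leave the four loose things around the table where they are.

Things in the scene. Friction and masses are not known exactly. Their poses are not given: they have to be found in the camera images.
- fixture: Teal cast base fixed to the bench: slab 20 mm thick, 190 mm wide along its y, from x = -230 to +95 mm. Origin on the bench under the plate's axis, z up. +x is the direction in which the lock bar is pushed, towards that axis; the bar lies on the -x side, between y = -22 and 22 mm.
- guide (a point): Middle of the bar's guide, on the base's top (20 mm above the bench), axes as the base: two bare aluminium cheeks 60 mm long (x = -143 to -83 mm of the base), 23 mm apart, 50 mm over their outsides, tops 46 mm above the bench. The bar lies between them, open above.
- plate_centre (a point): Centre of the top face of the round steel plate, 36 mm above the bench; axes turn with the plate. Plate 150 mm diameter, 14 mm thick; turns both ways with no stop in reach, needs about 3 N at a stud, stays where left. Two equal slots, on its +x and -x sides: 26 mm wide, 22 mm deep from the rim. Low hub in the middle, 44 mm diameter, up to 49 mm above the bench.
- stud_a (a point): Top centre of the round upright stud on the plate's +y side: 16 mm diameter, 36 to 72 mm above the bench, 55 mm from the plate's axis, with a 22 mm collar 2 mm high at its foot.
- stud_b (a point): Top centre of the equal stud on the plate's -y side, 55 mm from the axis. At the start this is the stud farther from the bar.
- plate (a joint): Angle of the plate relative to the base, rad, growing anticlockwise seen from above. At 0 and at pi a slot faces the bar squarely; either slot will do. At 0 the plate's axes are those of the base. Starts between 0.5 and 2.64.
- bar_tab (a point): Centre of the rear face (to be pushed) of the bar's upright tab, 35 mm above the bench; +x along the bar to its nose. Tab 44 mm wide, 12 mm thick, 20 to 50 mm above the bench. Bar loose, steel, 0.25 to 0.39 kg, starts 30 to 50 mm back. Home: the tab's front butts on the rear ends of the guide cheeks, this point at x = -155, y = 0 mm of the base.
- bar_nose (a point): Tip of the bar's round nose (10 mm radius), 27 mm above the bench; at x = -57 mm of the base when home. Bar 98 mm long in all, 20 mm wide, 14 mm high, lying on the base with 1.5 mm play each side in the guide.
- chuck: Bystander: loose steel drill chuck standing on the bench, 42 mm diameter, 66 mm high; origin at the centre of its underside.
- chuck_key: Bystander: loose T-shaped chuck key lying on the bench, 91 mm long, 70 mm cross bar, 18 mm high; origin on the bench near its middle.
- screw_jar: Bystander: loose clear screw jar with black cap, 54 mm diameter, 68 mm high; origin at the centre of its underside.
- bit_box: Bystander: loose cardboard box 90 x 60 x 40 mm; origin at the centre of its underside.
Mind the look-alikes: they are no part of the job. What is shaped like the part that bears bar_tab but blue is not meant.

How it is judged (in metres and radians):
On the way:
1. a slot of the plate is lined up with the bar (angle between the x axis of plate_centre and the x axis of fixture, either way round below 0.12 rad), for 0.2 s.
At the end, for the whole second after the job is handed in: A slot faces the bar (within 0.12 rad) and the bar lies flat in its guide, straight, with its nose in the slot and its tab within 4 mm of its home stop; plate at rest (angle between the x axis of plate_centre and the x axis of fixture, either way round below 0.12 rad and x of bar_tab in the frame of fixture above -0.159 m and x of bar_nose in the frame of fixture above -0.061 m and z of bar_nose in the frame of fixture below 0.031 m and z of bar_tab in the frame of fixture below 0.039 m and angle between the x axis of bar_tab and the x axis of fixture, either way round below 0.1 rad and velocity of joint plate between -0.05 and 0.05 rad/s); the robot touches nothing.
It fails at once if the lock bar was lifted (8 mm or more) (z of bar_tab in the frame of fixture above 0.043 m or z of bar_nose in the frame of fixture above 0.035 m).
It fails at once if a bystander was moved by more than 15 mm (distance of any of chuck, chuck_key, screw_jar, bit_box from where it was at the start of the episode above 0.015 m).
It also fails if it takes over 45 s, if anything falls off the work surface, if the arm or the gripper's body presses on something with over 40 N, if the wrist force passes 120 N, or if a joint passes its speed limit or range.

ROBOT

A 6-joint arm with a two-finger parallel gripper is mounted at the origin on the work surface. World frame = base frame: x ahead of the robot, y to its left, z up, the work surface at z = 0. Lengths are in mm, angles in degrees, forces in N, time in s.
With the tool pointing down it reaches from about 350 to 850 mm from the base axis. Payload 8.1 kg.
Tool frame: the origin (TCP) lies at the very end of the fingers, on their centre line; the grasp point (between the pads) lies 19 mm behind it; z points along the fingers, y is the line along which they close (so a half turn about z gives the same grasp; the last joint's range is limited). The gripper opens to 85 mm and grips with 20 to 120 N. Pads are 22 mm wide; open, the fingers measure 114 mm over their backs; the gripper's body (76 mm by 85 mm) begins 54 mm behind the grasp point. The pads swing forward as they close: fully open they stand 13 mm farther back than shut.
Start: joints at [-79.721, 7.471, 85.268, -0, 87.261, -4.893], TCP at [157.05, -579.086, 193.492] pointing down, gripper open.
Joint ranges: [-169.43, 169.43], [-51.17, 129.36], [1.28, 143.12], [-76.62, 256.62], [0, 156.53], [-152.29, 152.29]. Speed limits (degrees/s): [136.94, 136.94, 159.86, 180, 180, 180].

INTERFACE

Orientations are given as [roll, pitch, yaw] about the fixed x, y, z axes, in that order (R = Rz(yaw) Ry(pitch) Rx(roll)).
In Python, from bench import sense, eyes, job, models gives the robot as it stands. The module is installed in compiled form; this text tells all that it offers.
- The arm moves only by the tool apply_moves, never from a script. Its argument "rows" is a list of rows, each a list of 6 numbers: the shift along the tool's x, y, z in mm, then the turn, a rotation vector about the tool's x, y, z in rad. In form: [[dx, dy, dz, rx, ry, rz], ...]. A call has exactly 5 rows; each row shifts and turns the commanded pose from where the row before left it, along the tool's axes as they then stand; what a row does not reach is not made up. A row lasts 1/8 s, in which the tool goes at most 62.5 mm and 10.7 degrees, less where a joint would pass 70% of its speed; a pose out of reach is approached as far as the arm can. A call is refused whole if a number of a shift passes 62.5 or a number of a turn 0.188, either way. A call with a gripper value outside its range is refused whole. "fingers" is the finger opening in mm, from 0 to 85.4, set as the call begins (left out, the last holds). The fingers move at their own pace and stop on an object; "grip_force" is the grip in N (left out, the last holds). Time passes only in rows, so rows that do not move let the fingers close, or fill a call up. It gives the time, the measured TCP pose, the force, the opening and the grip force at its end, in the units of the state.
- sense(): the state, without advancing time (a new reading comes with each control period).
- eyes.snapshot(name): name is "scene" or "top" or "wrist"; returns (picture, depth): 420x560x3 uint8, red, green, blue; 420x560 float32, mm along the optical axis (not along the pixel's ray), 0 where there is no reading.
- eyes.get_calibration(name): a dict with "intrinsics" (3x3 intrinsics, pixels), "R" (3x3) and "t" (3): a world point X has camera coordinates R X + t; the wrist camera has in their place "mount" (4x4, takes a point from camera to tool coordinates, whose origin is the TCP and whose axes are the flange's). Camera axes: x right, y down, z forward; pixel columns grow to the right and rows downward; lengths in mm; the calibration is good to about 2 mm. A picture is of the moment at which its call begins: read the wrist's pose just before it. get_calibration takes no time and is no camera call.
- job.hand_in(): hands the job in; it is judged then, once.
Trained networks look in the newest picture that a camera, given by its name, has taken for a name from the list of things; names that differ only in an ending like _2 or _b are one class to them, and where a whole thing is asked for, a point or a joint stands for the part that bears it (a point fixed in the world has none). Each returns a list of dicts, best first, with "confidence" (0 to 1); they miss things now and then, are a little off and sometimes report something else, mostly with a low value. They report only what shows in the picture. A call takes as long as a camera call. They do not tell look-alikes from the thing itself.
- models.boxes_of(name, camera): "xyz" ([x, y, z] in mm, in world coordinates, good to about 4 mm: the middle of the surface that is visible of it).
- models.cut_out(name, camera): "pixels" (420x560 bool, what is visible of it).
- models.place_of(name, camera): "xyz" ([x, y, z] in mm, in world coordinates, good to about 4 mm: a listed point, or the origin of a listed thing).
The state is a dict: "time": time; "joint_pos": joint angles; "qd": joint speeds; "joint_efforts": joint torques, N m; "tool_pos": TCP position; "tcp_rot": TCP orientation; "ft_force": force on the tool from outside, world axes, zero at the start; "wrist_torque": the same for the moment, N m; "finger_gap": finger opening in mm; "grip_force": force on a finger pad.
Only numpy, scipy, OpenCV 4.12 (cv2) and the standard library are available. Lean on these libraries where they do the work, as an engineer would, in place of code of your own. Each camera call takes 0.05 s, during which the arm holds its last target. There are 200 camera calls.

## Working session

There is one attempt and no reset: what is moved stays moved. The work goes in short steps, Python scripts to look and compute and a tool call to move; the robot and the scene stay as the last step left them, time stands still between calls to the robot, and variables do not carry over. Pictures are saved under pics/ and viewed, at most 10 in all, crops included, and the job is handed in when it is done.

Besides the shell and the picture viewer there is one more tool, called after "Call:" as a command line: name --pt "numbers of a row" for each row, then --argument value for the rest. apply_moves: Moves the arm, as the interface text tells. Its arguments: {"type":"object","properties":{"rows":{"type":"array"},"fingers":{"type":"number"},"grip_force":{"type":"number"}},"required":["rows"]}

```bash
mkdir -p pics
cat > h.py <<'E'
from bench import sense, eyes, job, models
import numpy as np, cv2
def snap(c,fn=None):
    p,d=eyes.snapshot(c)
    if fn: cv2.imwrite('pics/'+fn,p[:,:,::-1])
    return p,d
def pix(c,X):
    k=eyes.get_calibration(c); v=np.array(k['R'])@np.array(X)+np.array(k['t']).ravel(); u=np.array(k['intrinsics'])@v; return (u[:2]/u[2]).round().astype(int).tolist()
E
python3 - <<'E'
from h import *
a,_=snap('top'); b,_=snap('scene')
cv2.imwrite('pics/top.png',a[:,:,::-1]); cv2.imwrite('pics/scene.png',b[:,:,::-1])
for n in ['fixture','guide','plate_centre','stud_a','bar_tab','bar_nose','chuck','chuck_key','screw_jar','bit_box']:
    for r in models.place_of(n,'top')[:4]: print(n,round(r['confidence'],2),np.round(r['xyz'],1).tolist(),pix('top',r['xyz']))
print(sense()['time'])
E
```

```text
fixture 0.7 [587.4, -3.2, 1.3] [289, 217]
guide 0.89 [549.5, 105.8, 17.9] [235, 234]
plate_centre 0.86 [583.2, -5.2, 35.0] [291, 217]
stud_a 0.86 [617.5, 44.7, 72.3] [266, 196]
stud_a 0.85 [558.2, -52.0, 70.2] [316, 228]
stud_a 0.59 [733.3, 104.8, 1.6] [238, 147]
bar_tab 0.9 [785.7, 227.8, 14.7] [179, 120]
bar_tab 0.88 [349.8, 232.9, 14.2] [168, 334]
bar_tab 0.68 [431.1, 406.5, 13.2] [82, 291]
bar_tab 0.61 [626.2, 302.3, 16.8] [139, 194]
bar_nose 0.96 [557.0, 90.6, 28.1] [242, 230]
bar_nose 0.89 [629.3, 404.1, 5.4] [91, 193]
bar_nose 0.7 [292.2, 147.4, 7.3] [211, 365]
bar_nose 0.58 [819.2, 315.7, 5.2] [139, 105]
chuck 0.48 [585.3, -5.0, 36.2] [291, 216]
chuck_key 0.89 [605.1, -185.7, 3.4] [378, 210]
screw_jar 0.96 [709.4, -140.6, -2.1] [355, 161]
bit_box 0.84 [736.2, 103.3, 1.5] [239, 146]
0.6
```

View pics/top.png

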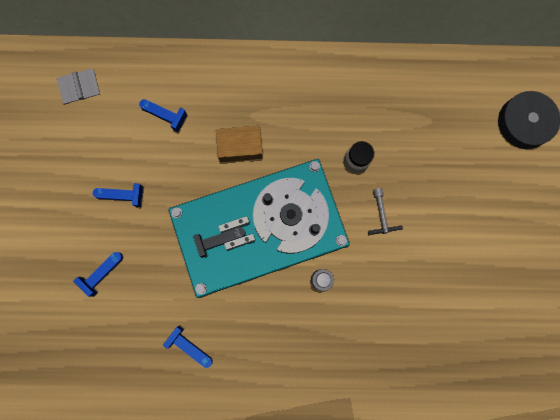

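View pics/scene.png

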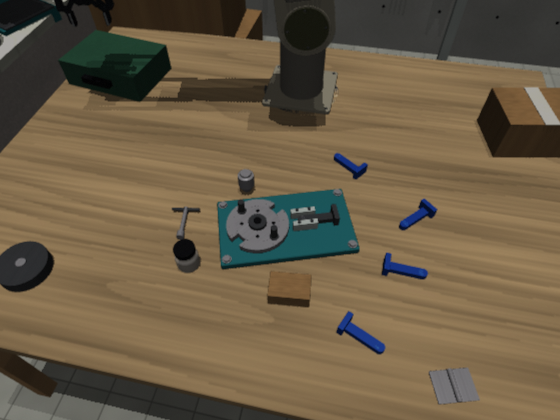

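The real bar is the dark grey one in the guide (top picture: tab about (200,245), nose about (242,231)). The blue T-shapes at (163,113), (118,195), (98,273) and (188,347) are the look-alikes. I'll confirm this in a crop and measure.

```bash
cat >> h.py <<'E'
def cloud(c,d):
    k=eyes.get_calibration(c); K=np.array(k['intrinsics']); R=np.array(k['R']); t=np.array(k['t']).ravel()
    v,u=np.indices(d.shape); r=np.stack([(u-K[0,2])/K[0,0],(v-K[1,2])/K[1,1],np.ones(d.shape)],-1)*d[...,None]
    return (r-t)@R
E
python3 - <<'E'
from h import *
p,d=snap('top'); P=cloud('top',d)
np.savez('top.npz',p=p,d=d,P=P)
crop=p[150:305,160:370]; cv2.imwrite('pics/crop.png',cv2.resize(crop,None,fx=3.8,fy=3.8,interpolation=cv2.INTER_CUBIC)[:,:,::-1])
h=cv2.cvtColor(p,cv2.COLOR_RGB2HSV)
m=(h[...,0]>80)&(h[...,0]<95)&(h[...,1]>150)&(d>0)&(abs(P[...,2]-20)<8)
q=P[m]; print('teal z',np.median(q[:,2]))
r=cv2.minAreaRect(q[:,:2].astype(np.float32)); print(r,cv2.boxPoints(r).round(1).tolist())
# heights
box=np.zeros(d.shape,bool); box[150:305,160:370]=1
for lo,hi in [(31,41),(60,80),(43,56)]:
    mm=(box&(P[...,2]>lo)&(P[...,2]<hi)).astype(np.uint8)
    n,l,s,c=cv2.connectedComponentsWithStats(mm)
    for i in range(1,n):
        if s[i,4]>8: print(lo,hi,s[i].tolist(),P[l==i].mean(0).round(1).tolist())
E
```

```text
teal z 20.700618720853054
((564.8834838867188, 59.34417724609375), (188.44219970703125, 321.916748046875), 19.877214431762695) [[421.5, 178.6999969482422], [531.0, -124.0999984741211], [708.2000122070312, -60.0], [598.7999877929688, 242.6999969482422]]
31 41 [217, 150, 46, 9, 192] [710.0, 103.4, 38.5]
31 41 [345, 156, 24, 15, 59] [689.6, -132.1, 37.0]
31 41 [253, 178, 76, 75, 3597] [587.5, -4.6, 36.8]
31 41 [201, 226, 44, 24, 443] [540.5, 128.2, 34.8]
60 80 [349, 150, 21, 16, 281] [700.2, -137.1, 68.7]
60 80 [264, 193, 8, 9, 60] [616.4, 41.9, 71.7]
60 80 [312, 224, 9, 8, 60] [559.0, -51.0, 72.1]
60 80 [312, 269, 22, 22, 276] [461.0, -66.2, 64.7]
43 56 [347, 156, 21, 12, 49] [691.4, -131.9, 46.6]
43 56 [280, 203, 22, 22, 375] [588.0, -4.5, 47.4]
43 56 [219, 216, 30, 16, 206] [566.9, 107.2, 46.8]
43 56 [193, 234, 13, 23, 149] [523.8, 172.5, 50.4]
43 56 [225, 234, 30, 15, 212] [532.7, 95.1, 47.0]
```

View pics/crop.png

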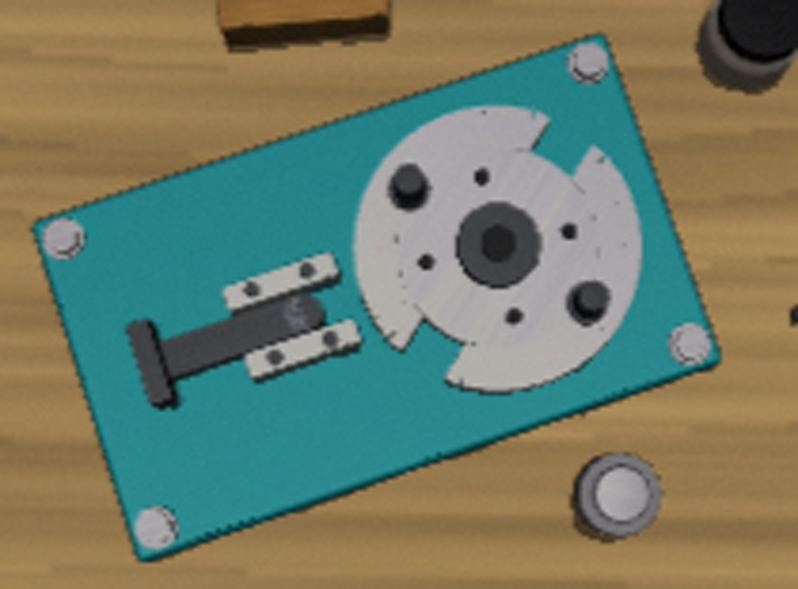

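The crop shows the dark grey bar in the bare aluminium guide (crop: tab (150,362), nose (315,310)), with stud_a at (409,187) and stud_b at (588,302). So plate_centre is at about (588,-4.6), base +x points at -70.1° in the world, the plate is at about +38.6° and the bar is about 39 mm back. I'll turn the plate clockwise by stud_a.

```bash
cat >> h.py <<'E'
from scipy.spatial.transform import Rotation as Ro
C=np.array([588,-4.6]); A=np.radians(-70.1); ex=np.array([np.cos(A),np.sin(A)]); ey=np.array([-ex[1],ex[0]])
def W(x,y,z): return np.r_[C+x*ex+y*ey,z]
def F(X): v=np.array(X[:2])-C; return np.array([v@ex,v@ey,X[2]])
def T():
    s=sense(); return np.array(s['tool_pos']),Ro.from_euler('xyz',s['tcp_rot'],degrees=True).as_matrix()
def delta(X):
    p,R=T(); return (R.T@(np.array(X)-p)).round(1).tolist()
E
python3 - <<'E'
from h import *
s=sense(); p,R=T(); print(s['tool_pos'],s['tcp_rot'],s['finger_gap']); print(R.round(3))
y=R[:2,1]; a=np.degrees(np.arctan2(y[1],y[0])); print('tool y world angle',a,'target -70.1 or 109.9')
print(F([616.4,41.9,0]),F([559,-51,0]),delta(W(-34,42.5,120)))
E
```

```text
[ 157.05638231 -579.11099904  193.5317144 ] [ 1.79995879e+02 -6.09378377e-04  1.51729057e+01] 85.47167989830552
[[ 0.965  0.262  0.   ]
 [ 0.262 -0.965 -0.   ]
 [ 0.     0.    -1.   ]]
tool y world angle -74.82709438177052 target -70.1 or 109.9
[-34.05661868  42.53183189   0.        ] [ 33.75836214 -43.06196681   0.        ] [605.8, -479.1, 73.5]
```

Call:
apply_moves --pt "40 -32 0 0 0 0" --pt "40 -32 0 0 0 0" --pt "40 -32 0 0 0 0" --pt "40 -32 0 0 0 0" --pt "40 -32 0 0 0 0" --fingers 32

```text
time: 1.27
tool_pos: [309.0, -371.0, 193.7]
tcp_rot: [180.0, -0.0, 15.2]
ft_force: [1.1, -0.7, -0.6]
finger_gap: 32.1
grip_force: 0.0
```

Call:
apply_moves --pt "40 -32 0 0 0 0" --pt "40 -32 0 0 0 0" --pt "40 -32 0 0 0 0" --pt "40 -32 0 0 0 0" --pt "40 -32 0 0 0 0"

```text
time: 1.9
tool_pos: [460.3, -164.1, 193.8]
tcp_rot: [180.0, -0.0, 15.2]
ft_force: [0.5, -1.3, 0.4]
finger_gap: 31.8
grip_force: 0.0
```

Call:
apply_moves --pt "40 -32 10 0 0 0" --pt "40 -32 20 0 0 0" --pt "40 -32 20 0 0 0" --pt "0 0 0 0 0 -0.082" --pt "0 0 0 0 0 0"

```text
time: 2.52
tool_pos: [550.0, -40.9, 143.1]
tcp_rot: [-180.0, 0.0, 19.9]
ft_force: [-1.1, -0.3, 1.0]
finger_gap: 32.2
grip_force: 0.0
```

Run:
```python
from h import *
print(sense()['time'],T()[0],sense()['tcp_rot'],sense()['finger_gap'],delta(W(-34,42.5,120)))
```

```text
2.525 [550.01332586 -40.89619116 143.10492371] [-1.79984771e+02  4.09153878e-02  1.99205754e+01] 32.18695539344328 [90.6, -55.2, 23.1]
```

Call:
apply_moves --pt "30 -18.4 0 0 0 0" --pt "30 -18.4 0 0 0 0" --pt "30.6 -18.4 23 0 0 0" --pt "0 0 0 0 0 0" --pt "0 0 0 0 0 0"

```text
time: 3.15
tool_pos: [616.4, 40.3, 121.0]
tcp_rot: [180.0, -0.0, 19.8]
ft_force: [0.3, 0.3, 1.2]
finger_gap: 32.2
grip_force: 0.0
```

Run:
```python
from h import *
k=eyes.get_calibration('wrist'); p,R=T(); snap('wrist','w1.png'); print(p,F(p))
M=np.linalg.inv(np.array(k['mount'])); K=np.array(k['intrinsics'])
for n,X in [('stud',W(-34,42.5,72)),('tcp',p),('centre',W(0,0,49))]:
    v=M@np.r_[R.T@(X-p),1]; u=K@v[:3]; print(n,u[:2]/u[2])
for r in models.place_of('stud_a','wrist')[:3]: print(r['confidence'],F(r['xyz']))
```

```text
[616.4122155   40.30380977 121.00989471] [-32.55158205  42.00000746 121.00989471]
stud [277.23460814 212.19590965]
tcp [278.86626243 240.54223086]
centre [319.33477285 252.01335445]
0.91 [ 32.94444303 -41.49112765  74.1       ]
0.73 [-35.88868462  45.10933735  73.7       ]
0.72 [-0.91902479 -2.53877794 36.2       ]
```

View pics/w1.png

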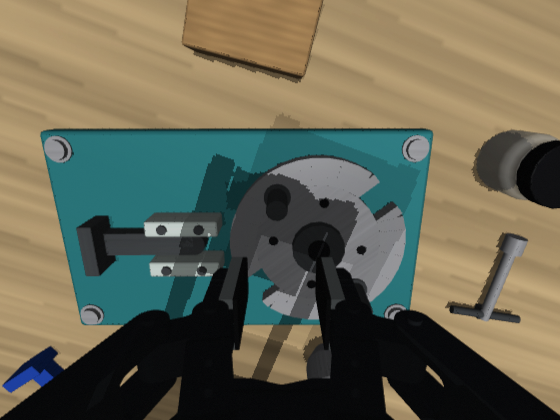

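Run:
```python
from h import *
k=eyes.get_calibration('wrist'); p,R=T(); im,d=snap('wrist'); K=np.array(k['intrinsics']); M=np.array(k['mount'])
v,u=np.indices(d.shape); r=np.stack([(u-K[0,2])/K[0,0],(v-K[1,2])/K[1,1],np.ones(d.shape)],-1)*d[...,None]
P=(r@M[:3,:3].T+M[:3,3])@R.T+p
b=np.zeros(d.shape,bool); b[170:230,255:300]=1
m=b&(P[...,2]>65)&(P[...,2]<78); vv,uu=np.nonzero(m); print(m.sum(),uu.min(),uu.max(),vv.min(),vv.max(),F(P[m].mean(0)))
q=b&(P[...,2]>33)&(P[...,2]<41); print(np.median(P[q][:,2]))
m=(P[...,2]>43)&(P[...,2]<52)&(u>290)&(u<345)&(v>215)&(v<262); print('hub',m.sum(),F(P[m].mean(0)))
m=(P[...,2]>42)&(P[...,2]<50)&(u>140)&(u<225)&(v>200)&(v<290); print('guide',F(P[m].mean(0)))
print(M.round(2).tolist(),p)
```

```text
388 265 286 198 220 [-34.59072684  44.81450726  71.23545398]
35.77204523910285
hub 1557 [-1.0334009   6.04790216 46.31545108]
guide [-113.09583358    3.53266897   45.62934171]
[[-0.0, -0.95, -0.31, 79.33], [1.0, -0.0, 0.0, 1.32], [-0.0, -0.31, 0.95, -180.27], [0.0, 0.0, 0.0, 1.0]] [616.74687292  40.07013118 121.74569237]
```

The stud is where the top view put it, to within about 2 mm. Next: lower the fingers over it and sweep the arc.

Call:
apply_moves --pt "0.5 -2 18 0 0 0" --pt "0 0 20 0 0 0" --pt "0 0 20 0 0 0" --pt "0 0 20 0 0 0" --pt "0 0 0 0 0 0"

```text
time: 3.92
tool_pos: [614.0, 43.3, 39.2]
tcp_rot: [-179.9, 0.3, 19.9]
ft_force: [-0.1, 0.0, -0.2]
finger_gap: 32.2
grip_force: 0.0
```

Call:
apply_moves --pt "4 5 0 0 0 0" --pt "3 5 0 0 0 0" --pt "2.5 5 0 0 0 0" --pt "2 5 0 0 0 0" --pt "0 0 0 0 0 0"

```text
time: 4.55
tool_pos: [634.3, 27.9, 42.6]
tcp_rot: [180.0, -0.0, 19.8]
ft_force: [0.1, 0.1, -0.3]
finger_gap: 32.1
grip_force: 0.0
```

Run:
```python
from h import *
s=sense();print(s['time'],s['ft_force'],F(T()[0]),s['finger_gap'],delta(W(0,55,43)))
```

```text
4.55 [ 0.09408883  0.14193692 -0.32894009] [-14.82466125  54.56168453  42.63927895] 32.10020336145932 [0.5, 14.8, -0.4]
```

Call:
apply_moves --pt "0 4 0 0 0 0" --pt "0 4 0 0 0 0" --pt "0 4 0 0 0 0" --pt "0 3 0 0 0 0" --pt "0 0 0 0 0 0"

```text
time: 5.18
tool_pos: [639.1, 14.0, 42.5]
tcp_rot: [180.0, -0.0, 19.8]
ft_force: [-1.2, 0.0, 0.2]
finger_gap: 32.3
grip_force: 0.0
```

Call:
apply_moves --pt "0 0 0 0 0 0" --pt "0 0 0 0 0 0" --pt "0 0 0 0 0 0" --pt "0 0 0 0 0 0" --pt "0 0 0 0 0 0" --fingers 16.5 --grip_force 20

```text
time: 5.8
tool_pos: [639.0, 14.3, 42.5]
tcp_rot: [180.0, -0.0, 19.9]
ft_force: [-0.2, 0.1, -1.1]
finger_gap: 16.6
grip_force: 0.0
```

Run:
```python
from h import *
s=sense();print(s['time'],s['ft_force'],F(T()[0]),s['finger_gap'])
```

```text
5.8 [-0.19285026  0.05297514 -1.07775399] [-0.3989683  54.37911224 42.49783616] 16.64756564498708
```

Next: open a little, lift clear, and move behind the bar's tab while checking the plate in the top view.

Call:
apply_moves --pt "0 0 0 0 0 0" --pt "0 0 0 0 0 0" --pt "0 0 -25 0 0 0" --pt "0 0 -30 0 0 0" --pt "0 0 -30 0 0 0" --fingers 26

```text
time: 6.42
tool_pos: [638.8, 14.3, 128.2]
tcp_rot: [-180.0, 0.0, 19.9]
ft_force: [0.2, -0.2, 0.2]
finger_gap: 26.1
grip_force: 0.0
```

Call:
apply_moves --pt "0 -45 0 0 0 0" --pt "0 -45 0 0 0 0" --pt "-20 -50 0 0 0 0" --pt "-20 -50 0 0 0 0" --pt "-14 -35 0 0 0 0" --fingers 0

```text
time: 7.05
tool_pos: [510.2, 209.1, 127.5]
tcp_rot: [-180.0, -0.0, 19.9]
ft_force: [0.5, -0.0, -0.3]
finger_gap: -0.0
grip_force: 0.0
```

Run:
```python
from h import *
p,d=snap('top','t2.png'); P=cloud('top',d)
FX=np.stack([(P[...,:2]-C)@ex,(P[...,:2]-C)@ey,P[...,2]],-1)
m=((abs(FX[...,0])<75)&(abs(FX[...,1])<75)&(P[...,2]>60)&(P[...,2]<80)).astype(np.uint8)
n,l,s,c=cv2.connectedComponentsWithStats(m)
for i in range(1,n):
    if s[i,4]>8: print(s[i].tolist(),FX[l==i].mean(0).round(1))
m=(FX[...,0]<-150)&(abs(FX[...,1])<28)&(P[...,2]>44)&(P[...,2]<58); print('tab',FX[m].mean(0).round(1),FX[m].min(0),FX[m].max(0))
s=sense();print(s['time'],F(T()[0]),T()[0],s['finger_gap'],delta(W(-225,0,100)))
cv2.imwrite('pics/crop2.png',cv2.resize(p[150:305,160:370],None,fx=3.8,fy=3.8)[:,:,::-1])
```

```text
[264, 193, 8, 9, 60] [-34.1  42.6  71.7]
[312, 224, 9, 8, 60] [ 33.8 -43.1  72. ]
tab [-188.1   -3.9   50.5] [-195.03821916  -21.78194826   45.09137855] [-182.64390372   20.69803361   55.0315218 ]
7.1 [-230.9848398    -1.73894692  127.44529585] [507.74237298 212.00040042 127.44529585] -0.04405137014364105 [1.8, 6.1, 27.4]
```

View pics/crop2.png

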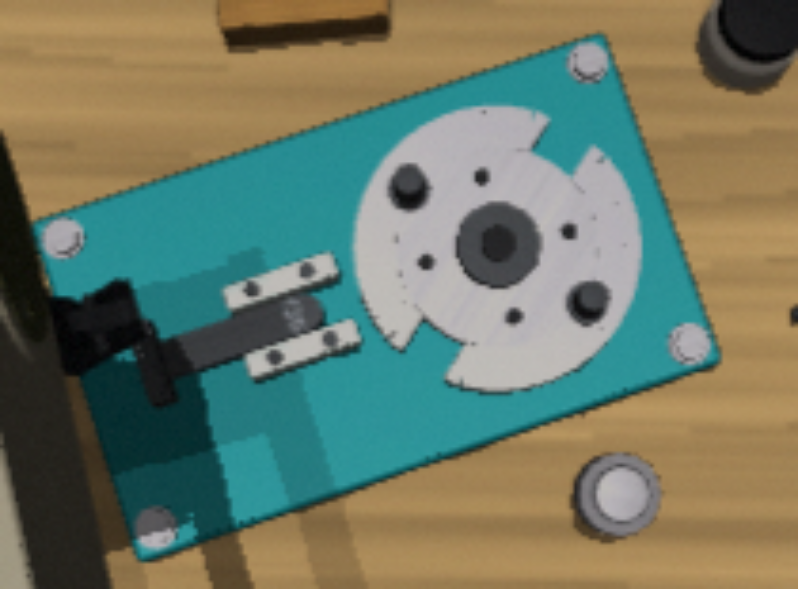

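Run:
```python
from h import *
p,d=snap('top'); P=cloud('top',d); X=T()[0]; u=pix('top',X); print(X,F(X),u,'crop',[(u[0]-160)*3.8,(u[1]-150)*3.8])
FX=np.stack([(P[...,:2]-C)@ex,(P[...,:2]-C)@ey,P[...,2]],-1)
for lo in range(70,230,15):
    m=(FX[...,0]<-150)&(abs(FX[...,1])<110)&(P[...,2]>lo)&(P[...,2]<lo+15)&(FX[...,0]>-330)
    if m.sum()>5: print(lo,m.sum(),FX[m].mean(0).round(1),np.percentile(FX[m],[2,98],axis=0).round(1).tolist())
for r in models.place_of('fixture','scene'): print(r['confidence'],r['xyz'])
p,d=snap('scene','s2.png')
for n in ['plate_centre','stud_a','chuck','bar_tab']:
    for r in models.place_of(n,'scene')[:3]: print(n,r['confidence'],np.round(r['xyz'],1),F(r['xyz']).round(1),pix('scene',r['xyz']))
print(pix('scene',X),pix('scene',W(-34,42.5,72)))
cv2.imwrite('pics/crops2.png',cv2.resize(p[130:290,190:390],None,fx=3.7,fy=3.7)[:,:,::-1])
```

```text
[509.39503429 210.25269288 127.55392106] [-228.77895905   -0.77985302  127.55392106] [172, 250] crop [45.599999999999994, 380.0]
205 9 [-202.8  -13.7  217.7] [[-208.4, -15.2, 213.5], [-196.2, -11.6, 219.7]]
220 35 [-198.9  -11.7  227.5] [[-206.8, -14.0, 220.5], [-186.6, -7.5, 234.4]]
0.58 [583.8, -2.4, 0.6]
plate_centre 0.55 [591.5  -3.   33.8] [-0.3  3.8 33.8] [256, 224]
stud_a 0.95 [617.9  46.9  74.8] [-38.2  45.6  74.8] [274, 226]
chuck 0.7 [463.9 -63.8   0.8] [  13.4 -136.8    0.8] [246, 189]
bar_tab 0.81 [433.7 405.2  15.9] [-437.9   -5.6   15.9] [428, 205]
bar_tab 0.65 [628.8 300.7  17.2] [-273.2  142.3   17.2] [382, 263]
bar_tab 0.64 [523.1 178.6  31.4] [-194.4    1.3   31.4] [335, 215]
[354, 187] [272, 226]
```

View pics/crops2.png

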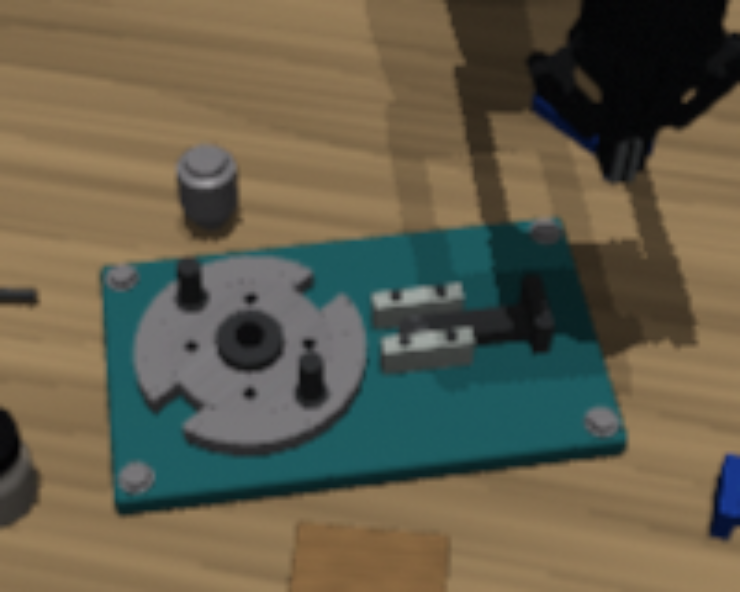

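The plate has not turned: the fingers passed clear of the stud. In this view the shut fingertips are at crop (622,178), but the reported TCP projects to (607,211). I'll measure where the tips really are.

Run:
```python
from h import *
p,d=snap('scene'); P=cloud('scene',d); X=T()[0]; print(X,sense()['finger_gap'],sense()['joint_pos'])
for v in range(160,182,2):
    row=[(u,P[v,u].round(0).tolist()) for u in range(350,368,3)]; print(v,row)
```

```text
[512.38498162 206.66055786 127.44604144] -0.1802623549064099 [ 1.66535379e+01  2.45992281e+00  9.75457364e+01 -7.07621082e-03
  7.99948715e+01  8.68636678e+01]
160 [(350, [520.0, 189.0, 219.0]), (353, [517.0, 195.0, 218.0]), (356, [534.0, 201.0, 235.0]), (359, [532.0, 207.0, 235.0]), (362, [509.0, 214.0, 214.0]), (365, [528.0, 219.0, 233.0])]
162 [(350, [527.0, 190.0, 220.0]), (353, [524.0, 196.0, 219.0]), (356, [534.0, 201.0, 229.0]), (359, [526.0, 208.0, 223.0]), (362, [520.0, 214.0, 219.0]), (365, [521.0, 220.0, 221.0])]
164 [(350, [534.0, 190.0, 221.0]), (353, [526.0, 197.0, 215.0]), (356, [527.0, 203.0, 217.0]), (359, [528.0, 209.0, 219.0]), (362, [526.0, 215.0, 218.0]), (365, [524.0, 221.0, 218.0])]
166 [(350, [535.0, 191.0, 217.0]), (353, [524.0, 197.0, 207.0]), (356, [527.0, 203.0, 211.0]), (359, [526.0, 209.0, 212.0]), (362, [523.0, 216.0, 210.0]), (365, [522.0, 222.0, 210.0])]
168 [(350, [339.0, 198.0, 10.0]), (353, [526.0, 198.0, 203.0]), (356, [528.0, 204.0, 206.0]), (359, [523.0, 211.0, 203.0]), (362, [524.0, 217.0, 205.0]), (365, [517.0, 223.0, 199.0])]
170 [(350, [338.
[... 374 characters left out ...]
 -3.0]), (353, [523.0, 201.0, 182.0]), (356, [527.0, 207.0, 188.0]), (359, [526.0, 213.0, 188.0]), (362, [519.0, 220.0, 182.0]), (365, [340.0, 241.0, -3.0])]
176 [(350, [355.0, 201.0, -4.0]), (353, [522.0, 202.0, 175.0]), (356, [525.0, 208.0, 180.0]), (359, [522.0, 214.0, 178.0]), (362, [518.0, 221.0, 174.0]), (365, [348.0, 242.0, -2.0])]
178 [(350, [364.0, 202.0, -3.0]), (353, [516.0, 203.0, 163.0]), (356, [525.0, 209.0, 173.0]), (359, [524.0, 215.0, 174.0]), (362, [359.0, 234.0, 0.0]), (365, [356.0, 242.0, -2.0])]
180 [(350, [373.0, 203.0, -1.0]), (353, [371.0, 211.0, -1.0]), (356, [370.0, 219.0, -1.0]), (359, [366.0, 227.0, -2.0]), (362, [364.0, 235.0, -3.0]), (365, [364.0, 243.0, -1.0])]
```

Run:
```python
from h import *
k=eyes.get_calibration('wrist'); im,d=snap('wrist','w3.png'); K=np.array(k['intrinsics']); M=np.array(k['mount'])
v,u=np.indices(d.shape); r=np.stack([(u-K[0,2])/K[0,0],(v-K[1,2])/K[1,1],np.ones(d.shape)],-1)*d[...,None]
Q=(r@M[:3,:3].T+M[:3,3])
m=(Q[...,2]<20)&(d>0)&(abs(Q[...,1])<70); 
q=Q[m]; print(m.sum(), np.percentile(q[:,2],[50,90,98,99.8]))
for v0 in range(225,300,6):
    c=m[v0]; 
    if c.any(): print(v0,np.nonzero(c)[0][[0,-1]],Q[v0][c].mean(0).round(1))
Mi=np.linalg.inv(M)
for z in (0,-20,-43):
    w=K@(Mi@np.array([0,0,z,1]))[:3]; print(z,w[:2]/w[2])
print(T()[0],sense()['tcp_rot'])
```

```text
42995 [-108.57294062  -84.50931037  -55.71621593  -44.1711685 ]
261 [267 296] [ 10.9   1.5 -46.9]
267 [255 308] [  9.2   1.5 -49.3]
273 [250 313] [  8.9   1.5 -53.8]
279 [250 313] [  8.8   1.4 -58.6]
285 [248 315] [  8.7   1.5 -63.1]
291 [247 316] [  8.9   1.6 -67.6]
297 [246 317] [  8.9   1.4 -71.7]
0 [278.86628797 240.54154095]
-20 [278.62707541 256.03251974]
-43 [278.27947912 278.54223478]
[512.30810038 206.72354337 127.42293878] [1.79995779e+02 4.47270333e-03 1.97930860e+01]
```

View pics/w3.png

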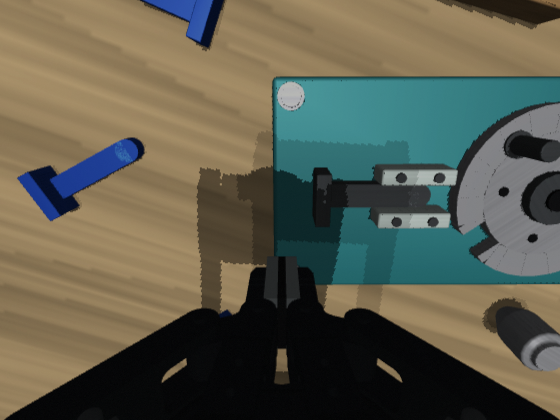

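Both cameras agree that the fingertips end about 44 mm behind the reported TCP, so my sweep ran above the stud. I'll correct for this (tip z = TCP z + 44) and do it again.

Run:
```python
from h import *
print(sense()['time'],F(T()[0]),delta(W(-34,42.5,60)))
```

```text
7.55 [-224.46899354    0.75801812  127.42293878] [42.1, 190.4, 67.4]
```

Call:
apply_moves --pt "10 48 0 0 0 0" --pt "10 48 0 0 0 0" --pt "11 48 0 0 0 0" --pt "11 46.4 0 0 0 0" --pt "0 0 40 0 0 0" --fingers 32

```text
time: 8.18
tool_pos: [621.1, 38.5, 91.1]
tcp_rot: [179.8, -0.5, 19.6]
ft_force: [-0.2, -0.2, -0.0]
finger_gap: 32.0
grip_force: 0.0
```

Call:
apply_moves --pt "0 0 0 0 0 0" --pt "0 0 20 0 0 0" --pt "0 0 20 0 0 0" --pt "0 0 20 0 0 0" --pt "0 0 0 0 0 0"

```text
time: 8.8
tool_pos: [613.7, 43.0, 24.7]
tcp_rot: [-179.9, 0.2, 19.9]
ft_force: [-0.5, 1.0, -0.2]
finger_gap: 31.7
grip_force: 0.0
```

Run:
```python
from h import *
s=sense();print(s['time'],F(T()[0]),s['ft_force'])
k=eyes.get_calibration('wrist'); im,d=snap('wrist'); K=np.array(k['intrinsics']); M=np.array(k['mount'])
v,u=np.indices(d.shape); r=np.stack([(u-K[0,2])/K[0,0],(v-K[1,2])/K[1,1],np.ones(d.shape)],-1)*d[...,None]
Q=(r@M[:3,:3].T+M[:3,3]); p,R=T(); P=Q@R.T+p
m=(abs(Q[...,1])<14)&(abs(Q[...,0])<25)&(P[...,2]>62)&(P[...,2]<80); print('stud tool frame',m.sum(),Q[m].mean(0) if m.any() else '')
m=(abs(Q[...,0])<14)&(abs(Q[...,1])>15)&(abs(Q[...,1])<45)&(Q[...,2]>-70)&(P[...,2]>44); print('tips z',P[m][:,2].min() if m.any() else '')
```

```text
8.8 [-36.04617415  40.39039749  24.65086056] [-0.50256941  0.99437904 -0.24886004]
stud tool frame 1169 [  5.22139729   1.25871641 -45.42700688]
tips z 64.26696322811931
```

Call:
apply_moves --pt "1 0 10 0 0 0" --pt "0 0 10 0 0 0" --pt "0 0 0 0 0 0" --pt "0 0 0 0 0 0" --pt "0 0 0 0 0 0"

```text
time: 9.48
tool_pos: [617.3, 43.0, 8.0]
tcp_rot: [180.0, -0.0, 19.9]
ft_force: [-0.2, 0.5, -0.4]
finger_gap: 32.3
grip_force: 0.0
```

Call:
apply_moves --pt "3.5 5 0 0 0 0" --pt "3 5 0 0 0 0" --pt "2.5 5 0 0 0 0" --pt "2 5 0 0 0 0" --pt "0 0 0 0 0 0"

```text
time: 10.1
tool_pos: [635.3, 28.7, 8.0]
tcp_rot: [-180.0, -0.1, 19.9]
ft_force: [1.4, 3.7, 1.3]
finger_gap: 31.7
grip_force: 1.7
```

Run:
```python
from h import *
s=sense();print(s['time'],F(T()[0]),s['ft_force'],delta(W(0,55,6)))
```

```text
10.1 [-15.16402824  55.8351176    8.02221513] [1.38088408 3.69977196 1.33156418] [-0.8, 15.2, 2.0]
```

Contact this time: about 4 N on the trailing finger. I'll finish the arc and close to centre the stud.

Call:
apply_moves --pt "0 4 0 0 0 0" --pt "-0.5 4 0 0 0 0" --pt "0 4 0 0 0 0" --pt "0 3 0 0 0 0" --pt "0 0 0 0 0 0"

```text
time: 10.72
tool_pos: [639.3, 13.7, 7.8]
tcp_rot: [-180.0, -0.0, 19.9]
ft_force: [0.4, 1.5, 0.4]
finger_gap: 31.9
grip_force: 0.8
```

Call:
apply_moves --pt "0 0 0 0 0 0" --pt "0 0 0 0 0 0" --pt "0 0 0 0 0 0" --pt "0 0 0 0 0 0" --pt "0 0 0 0 0 0" --fingers 15 --grip_force 20

```text
time: 11.35
tool_pos: [639.4, 13.9, 8.0]
tcp_rot: [180.0, -0.1, 19.9]
ft_force: [2.8, 4.9, 3.4]
finger_gap: 15.3
grip_force: 16.1
```

```bash
cat > chk.py <<'E'
from h import *
p,d=snap('top'); P=cloud('top',d)
FX=np.stack([(P[...,:2]-C)@ex,(P[...,:2]-C)@ey,P[...,2]],-1)
m=((abs(FX[...,0])<75)&(abs(FX[...,1])<75)&(P[...,2]>60)&(P[...,2]<80)).astype(np.uint8)
n,l,s,c=cv2.connectedComponentsWithStats(m)
for i in range(1,n):
    if s[i,4]>8: print('stud',s[i,4],FX[l==i].mean(0).round(1))
m=(FX[...,0]<-140)&(FX[...,0]>-205)&(abs(FX[...,1])<26)&(P[...,2]>44)&(P[...,2]<54); print('tab',m.sum(),FX[m].mean(0).round(1) if m.any() else '')
s=sense();print(s['time'],F(T()[0]),s['finger_gap'],s['grip_force'],s['ft_force'])
cv2.imwrite('pics/t.png',cv2.resize(p[150:305,160:370],None,fx=3.8,fy=3.8)[:,:,::-1])
E
python3 chk.py
```

```text
stud 57 [ -2.2 -54.8  72.3]
tab 149 [-186.2    0.6   50. ]
11.4 [5.18483232e-02 5.45965340e+01 8.01679366e+00] 15.209161909026985 16.078763902187347 [3.19049136 4.47816743 3.48832465]
```

Call:
apply_moves --pt "0 -0.6 0 0 0 0" --pt "0 -0.6 0 0 0 0" --pt "0 0 0 0 0 0" --pt "0 0 0 0 0 0" --pt "0 0 0 0 0 0"

```text
time: 12.02
tool_pos: [639.4, 14.0, 8.1]
tcp_rot: [179.9, -0.1, 19.9]
ft_force: [5.6, 0.2, 0.7]
finger_gap: 15.6
grip_force: 16.0
```

Call:
apply_moves --pt "0 0 0 0 0 0" --pt "0 0 0 0 0 0" --pt "0 0 0 0 0 0" --pt "0 0 -40 0 0 0" --pt "0 0 -50 0 0 0" --fingers 26

```text
time: 12.65
tool_pos: [636.3, 14.8, 96.4]
tcp_rot: [-179.9, 0.2, 19.9]
ft_force: [1.3, -0.2, 0.8]
finger_gap: 25.9
grip_force: 0.0
```

Call:
apply_moves --pt "0 -50 -20 0 0 0" --pt "0 -50 0 0 0 0" --pt "-18 -50 0 0 0 0" --pt "-18 -50 0 0 0 0" --pt "-18 -30 0 0 0 0" --fingers 0

```text
time: 13.28
tool_pos: [507.5, 214.5, 117.3]
tcp_rot: [-180.0, 0.0, 20.0]
ft_force: [-0.5, -0.6, -0.2]
finger_gap: -0.0
grip_force: 0.0
```

```bash
python3 chk.py; python3 -c "
from h import *
print(delta(W(-225,0,60)))"
```

```text
stud 62 [ 1.9 54.5 71.5]
stud 58 [ -2.2 -54.8  71.7]
tab 148 [-183.5   -1.6   49.9]
13.325 [-236.23916949   -2.95151109  117.01781161] 0.06726764137211028 0.0 [ 0.82472604  3.01413301 -1.32369066]
[3.1, 11.4, 57.0]
```

View pics/t.png

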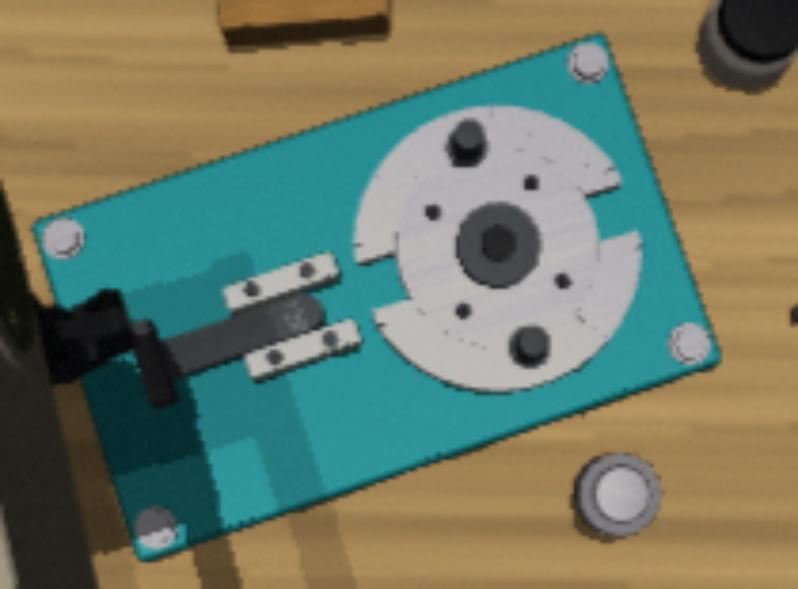

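The top view shows the left slot facing the bar: slot mouth about (385,286) in the crop, bar axis extrapolated to (385,288), plate about -2° off. Next: lower the shut fingers behind the tab, with tips at about 28 mm.

Call:
apply_moves --pt "0 0 30 0 0 0" --pt "0 0 30 0 0 0" --pt "0 0 30 0 0 0" --pt "0 0 20 0 0 0" --pt "0 0 0 0 0 0"

```text
time: 13.95
tool_pos: [507.3, 212.0, 5.4]
tcp_rot: [-180.0, 0.3, 19.9]
ft_force: [-0.2, -0.6, -0.8]
finger_gap: -0.3
grip_force: 0.0
```

```bash
python3 -c "
from h import *
s=sense(); print(s['time'],F(T()[0]),s['ft_force'],delta(W(-230,0,-16)))
p,d=snap('scene'); P=cloud('scene',d); v=P[150:240,300:400].reshape(-1,3); f=np.stack([(v[:,:2]-C)@ex,(v[:,:2]-C)@ey,v[:,2]],-1)
m=(f[:,0]<-205)&(f[:,0]>-262)&(abs(f[:,1])<16)&(f[:,2]>26); print(m.sum(),np.percentile(f[m],[1,50,99],axis=0).round(1))
"
```

```text
13.95 [-231.08099157   -2.15242223    5.39988299] [-0.24157489 -0.5708759  -0.84843283] [2.2, 1.1, 21.4]
377 [[-261.1   -7.4   48.5]
 [-228.8   11.2   95.4]
 [-205.2   15.8  151.9]]
```

Call:
apply_moves --pt "0.5 0 10 0 0 0" --pt "0 0 10 0 0 0" --pt "0 0 2 0 0 0" --pt "0 0 0 0 0 0" --pt "0 0 0 0 0 0"

```text
time: 14.62
tool_pos: [510.0, 213.1, -14.2]
tcp_rot: [180.0, -0.0, 19.9]
ft_force: [-0.2, 0.1, 0.4]
finger_gap: 0.4
grip_force: 0.0
```

Call:
apply_moves --pt "0 4 0 0 0 0" --pt "0 4 0 0 0 0" --pt "0 4 0 0 0 0" --pt "0 4 0 0 0 0" --pt "0 4 0 0 0 0"

```text
time: 15.25
tool_pos: [516.7, 193.8, -14.5]
tcp_rot: [-180.0, 0.0, 19.9]
ft_force: [-0.7, 0.7, -0.0]
finger_gap: -0.1
grip_force: 1.4
```

```bash
python3 chk.py
```

```text
stud 61 [ 1.8 54.6 71.8]
stud 58 [ -2.2 -54.8  72.2]
tab 18 [-141.1    0.4   46.8]
15.3 [-210.55227835    0.50713331  -14.49404653] -0.008251295402682749 3.9714419699521386e-05 [ 0.40552996 -0.15337633  0.51619589]
```

Call:
apply_moves --pt "0 5 0 0 0 0" --pt "0 5 0 0 0 0" --pt "0 5 0 0 0 0" --pt "0 5 0 0 0 0" --pt "0 3 0 0 0 0"

```text
time: 15.92
tool_pos: [524.5, 172.2, -14.5]
tcp_rot: [-180.0, 0.0, 19.9]
ft_force: [-1.2, 2.2, -0.1]
finger_gap: -0.1
grip_force: 1.2
```

Call:
apply_moves --pt "0 3 0 0 0 0" --pt "0 2 0 0 0 0" --pt "0 2 0 0 0 0" --pt "0 2 0 0 0 0" --pt "0 0 0 0 0 0"

```text
time: 16.55
tool_pos: [527.5, 163.8, -14.5]
tcp_rot: [180.0, -0.0, 19.9]
ft_force: [0.1, 0.8, 0.3]
finger_gap: 0.1
grip_force: 0.3
```

```bash
python3 chk.py; python3 -c "
from h import *
p,d=snap('scene'); P=cloud('scene',d); v=P[150:260,260:400].reshape(-1,3); f=np.stack([(v[:,:2]-C)@ex,(v[:,:2]-C)@ey,v[:,2]],-1)
m=(f[:,0]<-140)&(f[:,0]>-205)&(f[:,1]>13)&(f[:,1]<24)&(f[:,2]>26)&(f[:,2]<54); print(m.sum(),np.percentile(f[m],[2,50,98],axis=0).round(1))
"
```

```text
stud 61 [ 1.9 54.5 71.7]
stud 57 [ -2.2 -54.9  72.4]
tab 0 
16.6 [-178.92672414    0.44450849  -14.51963135] -0.08351488106187946 0.19582338631153107 [-0.28643491  0.22626773 -0.53672038]
74 [[-185.3   13.1   27.9]
 [-163.8   15.7   43.3]
 [-141.6   23.8   52.5]]
```

Next: push on in small steps until the stop pushes back.

Call:
apply_moves --pt "0 1.5 0 0 0 0" --pt "0 1.5 0 0 0 0" --pt "0 1.5 0 0 0 0" --pt "0 1.5 0 0 0 0" --pt "0 0 0 0 0 0"

```text
time: 17.27
tool_pos: [529.5, 158.2, -14.5]
tcp_rot: [180.0, 0.0, 19.9]
ft_force: [-1.1, 1.0, 0.7]
finger_gap: -0.2
grip_force: 0.5
```

Call:
apply_moves --pt "0 0.8 0 0 0 0" --pt "0 0.8 0 0 0 0" --pt "0 0.8 0 0 0 0" --pt "0 0 0 0 0 0" --pt "0 0 0 0 0 0"

```text
time: 17.9
tool_pos: [530.3, 156.2, -14.5]
tcp_rot: [180.0, 0.0, 19.9]
ft_force: [0.6, 2.1, -0.2]
finger_gap: -0.1
grip_force: 1.2
```

Call:
apply_moves --pt "0 1 0 0 0 0" --pt "0 1 0 0 0 0" --pt "0 1 0 0 0 0" --pt "0 0 0 0 0 0" --pt "0 0 0 0 0 0"

```text
time: 18.52
tool_pos: [530.3, 156.1, -14.5]
tcp_rot: [-179.8, 0.0, 19.9]
ft_force: [-5.5, 14.8, 2.3]
finger_gap: 0.1
grip_force: 8.1
```

```bash
python3 chk.py; python3 -c "
from h import *
p,d=snap('scene','s4.png'); cv2.imwrite('pics/s4c.png',cv2.resize(p[180:270,220:360],None,fx=5.5,fy=5.5)[:,:,::-1])"
```

```text
stud 61 [ 1.9 54.7 71.7]
stud 58 [ -2.2 -54.8  72.5]
tab 0 
18.575 [-170.7569351     0.43087395  -14.48400823] -0.19623767769236267 8.052992820739746 [-5.20967834 15.45210418  2.35328985]
```

View pics/s4c.png

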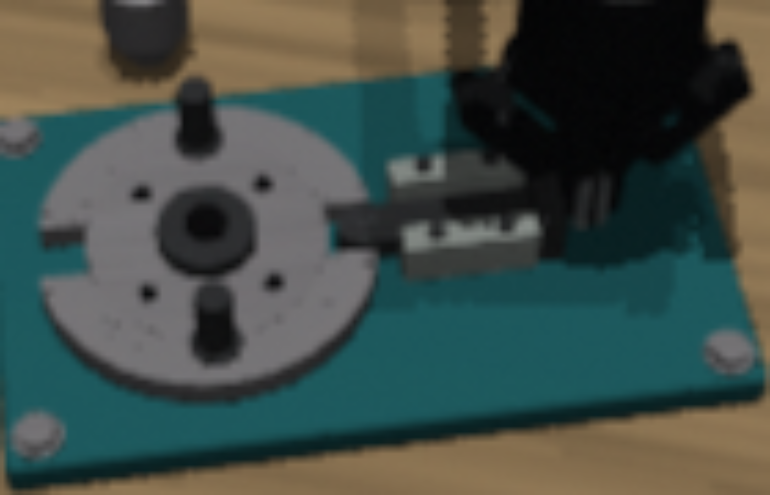

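A stop force of 16 N at the expected position, the nose in the slot at (345,225) and the tab against the cheeks at (548,215). I'll back off, lift and check.

Call:
apply_moves --pt "0 -5 0 0 0 0" --pt "0 -15 0 0 0 0" --pt "0 -20 0 0 0 0" --pt "0 0 -30 0 0 0" --pt "0 0 -30 0 0 0"

```text
time: 19.25
tool_pos: [516.6, 192.0, 45.7]
tcp_rot: [-180.0, 0.1, 19.9]
ft_force: [0.4, -0.5, 0.1]
finger_gap: -0.0
grip_force: 0.0
```

Call:
apply_moves --pt "0 -50 -30 0 0 0" --pt "0 -40 0 0 0 0" --pt "0 0 0 0 0 0" --pt "0 0 0 0 0 0" --pt "0 0 0 0 0 0"

```text
time: 19.88
tool_pos: [487.1, 274.8, 75.0]
tcp_rot: [180.0, 0.0, 19.8]
ft_force: [-1.1, -0.6, 0.4]
finger_gap: -0.1
grip_force: 0.0
```

```bash
python3 chk.py
```

```text
stud 61 [ 1.9 54.7 71.5]
stud 58 [ -2.2 -54.8  72. ]
tab 161 [-1.478e+02  1.000e-01  5.010e+01]
19.925 [-2.96990922e+02  2.90772940e-01  7.51059716e+01] 0.22350887694633556 0.0 [0.29730269 0.3086234  0.23627246]
```

View pics/t.png

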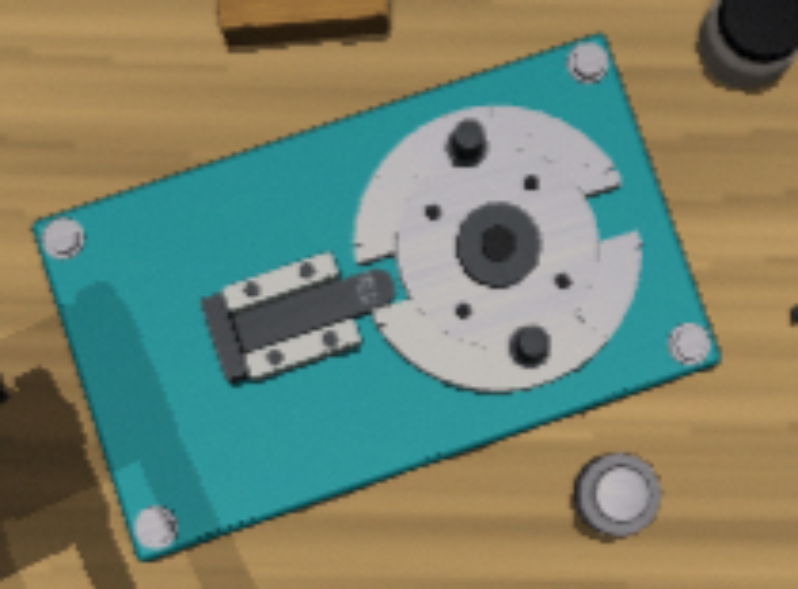

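The tab butts on both cheeks (crop (228,338)), the nose is in the slot (380,287), the plate is within about 0.04 rad, and the robot is clear.

```bash
python3 -c "
from bench import job
print(job.hand_in())"
```

```text
the job is handed in; nothing more can be done
None
```

The job is handed in, with no verdict returned: the last top view showed the bar home with its tab on both cheeks and its nose in the slot, the plate about 0.04 rad off square, and the robot clear, after a first sweep missed the stud because the fingertips end 44 mm short of the reported TCP.

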